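# Level the specimen stage and hold the spirit level down

## Robot

A 7-joint arm with a two-finger parallel gripper is mounted at the origin on the work surface; the furniture and walls round the work are solid. World frame = base frame: x ahead of the robot, y to its left, z up, the work surface at z = 0. Lengths are in m, angles in rad, forces in N, time in s.
With the tool pointing down it reaches from about 0.4 to 0.9 m from the base axis. Payload 5.5 kg.
Tool frame: the origin (TCP) lies at the very end of the fingers, on their centre line; the grasp point (between the pads) lies bot.grip_depth behind it (bot.grip_depth is the distance from the TCP to the grasp point, in m); z points along the fingers, y is the line along which they close (so a half turn about z gives the same grasp; the last joint's range is limited). The gripper opens to 92 mm and grips with 3 to 60 N. Pads are 19 mm wide; open, the fingers measure 130 mm over their backs; the gripper's body (75 mm by 190 mm) begins 47 mm behind the grasp point.
Start: joints at [-0.996, 0.501, -0.427, 1.55, 0.221, 1.138, -0.21], TCP at [0.199, 0.619, 0.227] pointing down, gripper open.
Joint ranges: [-2.88, 2.88], [-0.31, 2.03], [-1.54, 1.56], [0.2, 2.42], [-1.41, 4.55], [0.19, 2.02], [-2.57, 2.57]. Speed limits (rad/s): [2.57, 2.57, 3.14, 3.14, 3.14, 3.14, 3.14].

## Interface

Orientations are given as a unit quaternion [w, x, y, z].
In Python, from rig import bot, eyes gives the robot as it stands. Calls block until the motion is done:
- bot.move_pose(position, orientation): joint-space move of the TCP to a pose.
- bot.move_linear(position, ori=None, max_speed=0.15, max_force=None): straight line of the TCP; ori=None keeps the orientation; max_speed is the mean speed in m/s. With max_force (N) it stops when the force on the tool has changed by that much, and returns True; else False.
- bot.goto_joints(angles): joint-space move.
- bot.gripper_to(opening): finger opening in m; the grip force is fixed at half the most; returns when the fingers have stopped.
- bot.pause(seconds).
- bot.ik(position, orientation): joint angles nearest the present ones, or None.
- bot.state(): the state.
- eyes.get_image(name): name is "scene" or "top" or "wrist"; returns a dict with "pixels" (480x640x3 uint8, red, green, blue), "camera_matrix" (3x3 intrinsics, pixels), "rvec" (rotation vector, rad) and "tvec" (3), from world to camera coordinates, as OpenCV has them; the wrist camera has in their place "T_tool_cam" (4x4, takes a point from camera to tool coordinates, whose origin is the TCP and whose axes are the flange's). Camera axes: x right, y down, z forward; pixel columns grow to the right and rows downward; lengths in m; the calibration is good to about 2 mm. A picture is of the moment at which its call begins: read the wrist's pose just before it. There is no depth.
A pose or a line that the arm cannot do raises bot.IKError and nothing moves.
- bot.job_done(): hands the job in; it is judged then, once.
The state is a dict: "time_s": time; "q": joint angles; "qd": joint speeds; "joint_efforts": joint torques, N m; "position": TCP position; "eef_rot": TCP orientation; "force": force on the tool from outside, world axes, zero at the start; "ft_torque": the same for the moment, N m; "grip_width": finger opening in m; "finger_force": force on a finger pad.
Only numpy, scipy, OpenCV 4.12 (cv2) and the standard library are available. Lean on these libraries where they do the work, as an engineer would, in place of code of your own. Each camera call takes 0.05 s, during which the arm holds its last target. There are 200 camera calls.

## Task

Hang the spirit level by its eye over the post of the levelling stage, so that it lies flat along the plate with its other end towards the winged foot, and let go of it so that its bubble runs off to one side. Then turn the winged foot until the bubble stands centred between its two lines. Finish while pressing the level down on the plate from above, firmly and without letting up, with the bubble still centred; leave the other things on the table where they are.

Things in the scene. Friction and masses are not known exactly. Their poses are not given: they have to be found in the camera images.
- level: loose spirit level left of the stage: aluminium bar 170 x 26 x 24 mm (x, y, z), about 0.25 kg, with an eye plate (38 x 34 mm, 10 mm thick) at its +x end, level with the underside; overall x = -85 to +122 mm. Origin: centre of the bar's underside; x towards the eye, z up. The vial is let into the top's middle; the top is flat and solid from 34 to 85 mm either side. Grasp across the 26 mm width.
- eye (a point): centre of the eye's through hole, at the underside of the level: x = +103 mm of the level. Hole 16 mm in diameter, 10 mm deep.
- bubble (a joint): place of the light, 16 mm long bubble in the level's vial, m: 0 = centred between the two black lines (at +-10.5 mm), positive towards the eye, at most 0.021 either way. It runs to the higher end, 3 mm per 0.01 rad of tilt, and takes about 1.5 s to settle.
- stage_plate: rocking plate of the levelling stage (fixed to the table): aluminium, 240 x 70 x 8 mm (x, y, z), top 32 mm above the table at its middle, where it pivots about y. Origin: on the pivot, middle of the underside; x along the plate towards the winged foot, z normal to it. At the start it slopes down towards the foot by 0.024 to 0.060 rad.
- post (a point): foot of the upright post, on the plate's top surface, at x = -95 mm of the plate (the end away from the winged foot). Post: steel, 9 mm in diameter, 22 mm high, pointed tip, free all round.
- foot_grip (a point): grip point of the winged foot, on its vertical axis, 165 mm from the plate's middle, beyond the plate's +x end. Black wing 52 mm long (x of this point), 12 mm wide (y), 28 mm high on a 44 mm disc; its top is 10 mm above this point (88 mm above the table), its lower edge about 16 mm below. It keeps its height when turned.
- foot (a joint): turn of the winged foot, rad, counter-clockwise from above (0: wing along the plate), -1.0 to 1.5, starts at 0.95 to 1.15. Turning it clockwise raises the plate's foot end, 0.04 rad per rad, and so moves the bubble 12 mm per rad away from the eye. It stays where left (friction 0.12 N m). The plate is level somewhere between -0.4 and 0.4, each time elsewhere: the bubble tells.
- small_bottle: bystander: small clear stoppered bottle, 38 mm in diameter, 70 mm high, behind the stage; origin under its centre
- capped_jar: bystander: small clear jar with a wide blue cap, 61 mm in diameter, 59 mm high, at the back left; origin under its centre
- bone_plate: bystander: flat piece of bone, 39 x 57 x 6 mm, behind the stage, between the bottle and the jar; origin under its centre

How it is judged:
On the way, in this order (a step that is already met when the one before it is completed fails the run):
1. the level hangs with its eye on the post, lies flat along the plate, is let go, and its bubble has run off centre (more than 5 mm) (horizontal distance between eye and post below 0.006 m and distance between eye and post below 0.008 m and angle between the z axis of level and the z axis of stage_plate, either way round below 0.02 rad and angle between the x axis of level and the x axis of stage_plate, either way round below 0.2 rad and horizontal distance between level and foot_grip below 0.21 m and contact force between the fingers and level below 0.1 N and linear speed of level below 0.02 m/s and value of joint bubble above 0.005 m), for 0.2 s.
2. with the level lying there, the foot is turned until the bubble is centred within 3.5 mm (horizontal distance between eye and post below 0.006 m and distance between eye and post below 0.008 m and angle between the z axis of level and the z axis of stage_plate, either way round below 0.02 rad and angle between the x axis of level and the x axis of stage_plate, either way round below 0.2 rad and horizontal distance between level and foot_grip below 0.21 m and value of joint bubble between -0.0035 and 0.0035 m), for 0.5 s.
At the end, for the whole second after the job is handed in: Level flat on the plate (0.02 rad), along it (0.2 rad), eye down round the post (centres within 6 mm); bubble within 3.5 mm of the middle; fingers press the level with over 3 N, and it the plate with over 6 N, through the last second; bystanders within 30 mm of their starts (all of step 2 and contact force between the fingers and level above 3 N and contact force between level and stage_plate above 6 N and distance of each of small_bottle, capped_jar, bone_plate from where it was at the start of the episode below 0.03 m); the arm keeps its last pose, push and grip.
It fails at once if a bystander is shoved (more than 30 mm) or knocked over (distance of any of small_bottle, capped_jar, bone_plate from where it was at the start of the episode above 0.03 m or angle between any of small_bottle, capped_jar, bone_plate's own z axis and vertical above 0.6 rad).
It also fails if it takes over 67 s, if anything falls off the work surface, if the arm or the gripper's body presses on something with over 40 N, if the wrist force passes 120 N, or if a joint passes its speed limit or range.

## Working session

There is one attempt and no reset: what is moved stays moved. The work goes in short steps, each a Python script; the robot and the scene stay as the last script left them, time stands still between calls to the robot, and variables do not carry over. Pictures are saved under pics/ and viewed, at most 10 in all, crops included, and the job is handed in when it is done.

```bash
ls; mkdir -p pics; python3 - <<'E'
from rig import bot, eyes
import cv2, numpy as np
for n in ("scene","top"):
    d=eyes.get_image(n); cv2.imwrite(f"pics/{n}0.png",d["pixels"][:,:,::-1])
    print(n,d["camera_matrix"].tolist(),d["rvec"],d["tvec"])
d=eyes.get_image("wrist"); print(d["T_tool_cam"],d["camera_matrix"].tolist())
s=bot.state();print(s,bot.grip_depth)
E
```

```text
pics
scene [[509.4116582534412, 0.0, 311.9468034861316], [0.0, 509.4116582534412, 233.97523016825298], [0.0, 0.0, 1.0]] [ 1.12376606 -2.25539443  1.08112431] [0.44360508 0.32757491 0.6136248 ]
top [[558.0086502400356, 0.0, 322.3705645141406], [0.0, 558.0086502400356, 231.55011998745653], [0.0, 0.0, 1.0]] [ 2.17736395 -2.11897645  0.15448041] [0.05360918 0.62760063 0.97600594]
[[ 3.44287124e-04 -9.65145861e-01 -2.61712338e-01  7.13964196e-02]
 [ 9.99998676e-01 -8.38675883e-05  1.62480350e-03 -6.44063343e-04]
 [-1.59012156e-03 -2.61712551e-01  9.65144555e-01 -1.58304391e-01]
 [ 0.00000000e+00  0.00000000e+00  0.00000000e+00  1.00000000e+00]] [[346.02440904767104, 0.0, 324.4547723000919], [0.0, 346.02440904767104, 236.9888314341551], [0.0, 0.0, 1.0]]
{'time_s': 0.15, 'q': array([-0.99580304,  0.50164238, -0.42680482,  1.55123111,  0.22082542,
        1.13830538, -0.21032545]), 'qd': array([-0.00039175, -0.0029998 , -0.00022079, -0.00311014, -0.0009106 ,
       -0.00169547, -0.00097242]), 'joint_efforts': array([-7.10955515e-03, -5.67100525e+01, -5.82538381e+00, -2.79457140e+01,
       -6.87670824e-02,  2.64032657e-02,  7.95224469e-05]), 'position': array([0.1992795 , 0.61811462, 0.22589947]), 'eef_rot': array([-1.29060382e-04,  1.55261724e-01,  9.87873073e-01, -7.56352265e-04]), 'force': array([0.29279706, 0.12404968, 0.27161002]), 'ft_torque': array([-0.00488009, -0.00240584, -0.01644721]), 'finger_force': 0.0, 'grip_width': 0.09178673136383705} 0.0188
```

View pics/scene0.png

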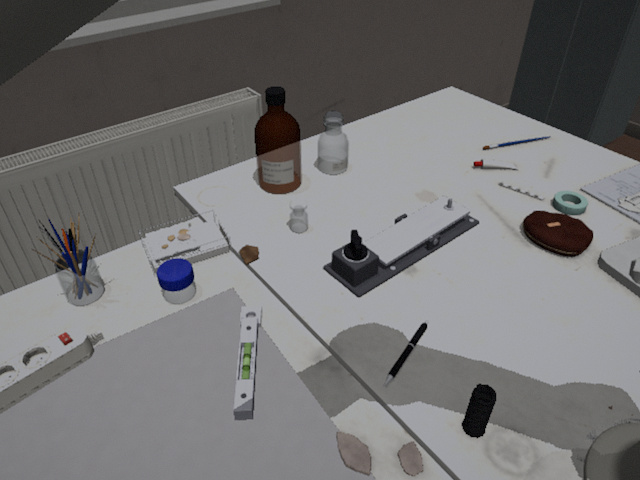

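View pics/top0.png

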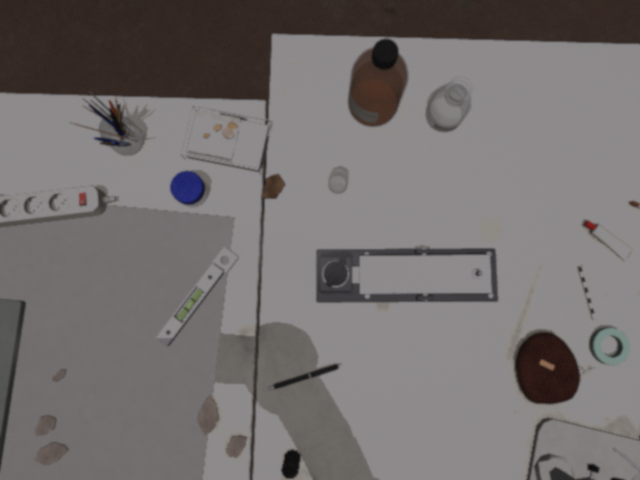

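The scene view shows the level front left (its eye end is near the jar) and the stage with its foot at the left and post at the right. In the top view the eye is at (225,260), the level's far end at (167,335), the foot at (335,273) and the post at (477,272). The bottle is at (339,180), the jar at (187,187) and the bone at (273,187).

```bash
cat > h.py <<'E'
from rig import bot, eyes
import cv2, numpy as np
from scipy.spatial.transform import Rotation as R
def cam(name):
    """image, K, R_wc (cam->world), centre"""
    p=bot.state(); d=eyes.get_image(name); K=d["camera_matrix"]
    if name=="wrist":
        Rt=R.from_quat(np.roll(p["eef_rot"],-1)).as_matrix(); T=np.array(d["T_tool_cam"])
        Rc=Rt@T[:3,:3]; c=p["position"]+Rt@T[:3,3]
    else:
        Rc=cv2.Rodrigues(np.array(d["rvec"]))[0].T; c=-Rc@np.ravel(d["tvec"])
    return d["pixels"],np.array(K),Rc,c
def ray(C,uv,z):
    _,K,Rc,c=C; r=Rc@np.linalg.solve(K,[*uv,1.]); return c+r*(z-c[2])/r[2]
def proj(C,X):
    _,K,Rc,c=C; x=K@(Rc.T@(np.asarray(X)-c)); return x[:2]/x[2]
def down(yaw):
    """tool pointing down, tool x at world angle yaw"""
    q=(R.from_euler('z',yaw)*R.from_euler('x',np.pi)).as_quat(); return np.roll(q,1)
def save(C,n,crop=None,k=1):
    im=C[0][:,:,::-1]
    if crop: a,b,c,d=crop; im=im[b:d,a:c]
    cv2.imwrite(f"pics/{n}.png",cv2.resize(im,None,fx=k,fy=k,interpolation=cv2.INTER_CUBIC))
E
python3 - <<'E'
from h import *
C=cam("top"); print(C[3])
for n,uv,z in [("eye",(225,260),.01),("lend",(167,335),.024),("foot",(335,273),.088),("post",(477,272),.05),("bottle",(339,180),.07),("jar",(187,187),.059),("bone",(273,187),.006)]:
    print(n,ray(C,uv,z).round(3))
q=R.from_quat(np.roll(bot.state()["eef_rot"],-1)).as_matrix(); print(q.round(2))
e=ray(C,(225,260),.01)[:2];l=ray(C,(167,335),.024)[:2]
yaw=np.arctan2(*(e-l)[::-1]);print(yaw, np.linalg.norm(e-l))
o=e-.103*np.array([np.cos(yaw),np.sin(yaw)]);print(o)
for k in (0,):
  for z in (.1,.012): print(bot.ik([*o,z],down(yaw)))
  f=ray(C,(335,273),.088)[:2];p=ray(C,(477,272),.05)[:2]
  a=np.arctan2(*(p-f)[::-1]);print("plate->post yaw",a,np.linalg.norm(p-f))
  oo=p-.103*np.array([np.cos(a),np.sin(a)]);print(oo,bot.ik([*oo,.05],down(a)))
  for w in (1.1,.5,0,-.4):
    for h in (0,np.pi): print(w,h,bot.ik([*f,.066],down(a+w+h)))
E
```

```text
[0.48135627 0.07016201 1.05485426]
eye [0.572 0.252 0.01 ]
lend [0.431 0.348 0.024]
foot [0.548 0.047 0.088]
post [ 0.559 -0.21   0.05 ]
bottle [0.717 0.043 0.07 ]
jar [0.699 0.319 0.059]
bone [0.715 0.168 0.006]
[[-0.95  0.31 -0.  ]
 [ 0.31  0.95 -0.  ]
 [ 0.   -0.   -1.  ]]
-0.5980600664667379 0.17007320502669124
[0.48680889 0.3098726 ]
[-1.47589764  1.01841722  1.35101388  1.87733083 -1.0797558   1.22889615
 -1.9164108 ]
[-1.38484684  1.02082106  1.12456557  1.90362074 -1.11839556  1.02570076
 -1.90640908]
plate->post yaw -1.5265554015386293 0.25695765949792465
[ 0.55460819 -0.1070036 ] [-0.7235561   1.13176644  1.3484572   1.9283117  -1.21475525  1.22841841
 -2.00458861]
1.1 0 [-0.81158088  0.70166604  0.90461249  1.95539456 -0.73773849  0.85486245
 -1.50002818]
1.1 3.141592653589793 [-0.03370227  0.50934384 -0.12528901  1.92971027  0.09382687  0.70805869
  0.92965546]
0.5 0 [-0.93651083  0.85189781  1.12789139  1.95853466 -0.94853127  0.99134419
 -1.93528248]
0.5 3.141592653589793 [-0.12404099  0.50568878 -0.01253538  1.93294656  0.00939214  0.70301236
  0.40206801]
0 0 [-1.01946474  1.07000707  1.3498075   1.96037512 -1.16165468  1.20229374
 -2.29047085]
0 3.141592653589793 [-0.18175793  0.5059462   0.05951166  1.9350118  -0.04465873  0.70187721
 -0.05133449]
-0.4 0 [ 0.22102374  0.54866305 -0.44764061  1.92077606  0.33896037  0.74629388
  2.36474094]
-0.4 3.141592653589793 [-0.22586995  0.50752059  0.11468241  1.93658366 -0.08621989  0.7021173
 -0.41540345]
```

```bash
python3 - <<'E'
from h import *
bot.move_pose([.554,-.100,.245],down(1.615)); C=cam("wrist"); save(C,"wstage"); np.savez("wstage.npz",im=C[0],K=C[1],R=C[2],c=C[3])
print(bot.state()["time_s"],bot.state()["q"])
bot.move_pose([.487,.310,.22],down(2.544)); C=cam("wrist"); save(C,"wlevel"); np.savez("wlevel.npz",im=C[0],K=C[1],R=C[2],c=C[3])
print(bot.state()["time_s"],bot.state()["q"])
E
```

```text
3.075 [-0.0544275   0.2979673   0.22388208  1.77230061 -0.07437053  1.07970197
  0.24119412]
4.6583 [-0.52059569  0.34790836 -0.11104465  1.75451415  0.04509707  1.04155762
  0.32138246]
```

View pics/wstage.png

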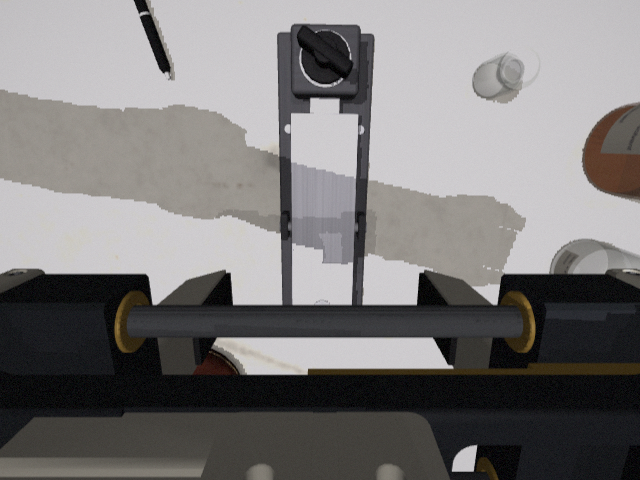

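View pics/wlevel.png

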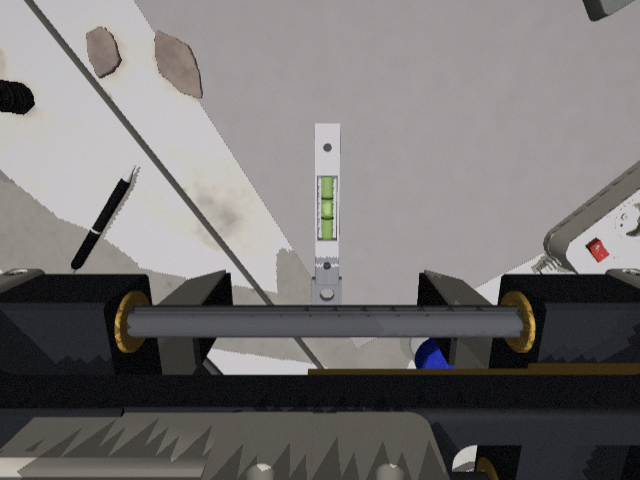

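The wrist view of the stage shows the foot disc centred at (325,57) and the wing running from (301,33) to (349,70). The post tip, at about (322,302), is half hidden by the gripper. In the level view the far end's top edge is at (328,124) and the eye hole at (327,294). I'll take a clearer look at the post.

```bash
python3 - <<'E'
from h import *
d=np.load("wlevel.npz"); C=[d[k] for k in("im","K","R","c")]
e=ray(C,(327,294),.01)[:2]; l=ray(C,(328,124),.024)[:2]; v=e-l; print("eye",e,"end",l,np.linalg.norm(v),np.arctan2(v[1],v[0]))
d=np.load("wstage.npz"); S=[d[k] for k in("im","K","R","c")]
a,b=ray(S,(301,33),.088),ray(S,(349,70),.088); print("wing",a,b,np.linalg.norm(a-b),"yaw",np.arctan2(*(b-a)[1::-1]))
print("post?",ray(S,(322,302),.054))
bot.move_pose([.554,-.17,.245],down(1.615)); P=cam("wrist"); np.savez("wpost.npz",im=P[0],K=P[1],R=P[2],c=P[3])
A=cv2.resize(C[0][110:310,270:390,::-1],None,fx=3,fy=3,interpolation=cv2.INTER_CUBIC)
B=cv2.resize(P[0][100:300,260:390,::-1],None,fx=3,fy=3,interpolation=cv2.INTER_CUBIC)
cv2.imwrite("pics/ab.png",np.hstack([A,B])); print(bot.state()["time_s"])
E
```

```text
eye [0.56981481 0.25504225] end [0.41657874 0.3607126 ] 0.18613842634923158 -0.6037064280026324
wing [0.52681518 0.05745433 0.088     ] [0.5676595  0.03172846 0.088     ] 0.04827090000763813 yaw -0.5620806825509459
post? [ 0.55517215 -0.19667768  0.054     ]
6.475
```

View pics/ab.png

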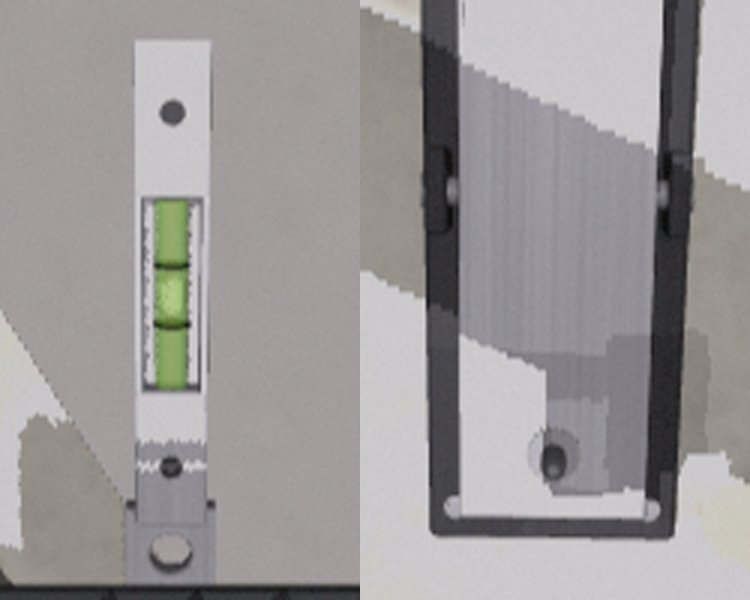

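The left crop shows the eye hole at full-image pixel (327,293.3) and the far end at (327.3,123.3). In the right crop the post's base is at about (323.5,251) and its tip at about (324.2,256.5).

```bash
python3 - <<'E'
from h import *
def ld(n):
    d=np.load(n+".npz"); return [d[k] for k in("im","K","R","c")]
L,S,P=ld("wlevel"),ld("wstage"),ld("wpost")
e=ray(L,(327,293.3),.01)[:2]; l=ray(L,(327.3,123.3),.024)[:2]; v=e-l; yl=np.arctan2(v[1],v[0]); print("eye",e,np.linalg.norm(v),yl)
p1=ray(P,(323.5,251),.036);p2=ray(P,(324.2,256.5),.057);print("post",p1,p2)
f=ray(S,(325,52),.088);print("wingtop c",f, ray(S,(325,57),.06))
p=(p1[:2]+p2[:2])/2
yp=np.arctan2(*(p-f[:2])[::-1]); print("yp",yp,np.linalg.norm(p-f[:2]))
# plate edges in post view for yaw: crop (459,100)->(459,510), (663,100)->(645,510)
g=lambda x,y:((x-360)/3+260,y/3+100)
for x in ((459,460),(661,646)):
    a=ray(P,g(x[0],100),.034);b=ray(P,g(x[1],500),.036);print("edge yaw",np.arctan2(*(b-a)[1::-1]),a[:2],b[:2])
u=np.array([np.cos(yl),np.sin(yl)]); gp=e-.073*u; print("grasp",gp)
Q=down(yl+np.pi)
bot.gripper_to(.06) if False else None
bot.move_pose([*gp,.10],Q); bot.move_linear([*gp,.0035],max_force=15); s=bot.state(); print(s["position"],s["force"])
bot.gripper_to(.0); s=bot.state(); print(s["grip_width"],s["finger_force"])
bot.move_linear([*gp,.12]); s=bot.state(); print(s["grip_width"],s["finger_force"],s["time_s"],s["force"],s["ft_torque"])
C=cam("scene"); save(C,"held",(170,180,350,400),2.5)
E
```

```text
eye [0.56909102 0.25553648] 0.1859103372081211 -0.6000418617886831
post [ 0.55474325 -0.21245477  0.036     ] [ 0.55547893 -0.21192926  0.057     ]
wingtop c [0.54699687 0.04438104 0.088     ] [0.5469663  0.04682257 0.06      ]
yp -1.5391814902853904 0.25670132850024424
edge yaw -1.5423750081287837 [ 0.51765865 -0.0888057 ] [ 0.52174317 -0.23248045]
edge yaw -1.5364002235034993 [ 0.58642834 -0.08549124] [ 0.59137216 -0.22916658]
grasp [0.50884324 0.2967579 ]
[0.50962789 0.29694193 0.0041634 ] [ 0.61721541 -0.10280448 -0.1389043 ]
0.02569909313716046 29.99869465827942
0.025639298371129365 29.996960163116455 11.0083 [-0.10652874  0.9399942  -2.55239054] [-0.09224315 -0.05893697  0.03180843]
```

View pics/held.png

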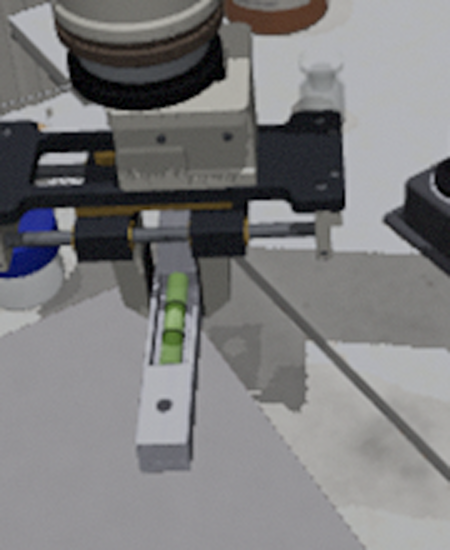

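The level is held squarely, gripped 25.6 mm wide with its eye away from the camera. Next I'll carry it to the post, tilted like the plate, and lower it with force checks.

```bash
cat >> h.py <<'E'
POST=np.array([.5551,-.2122]); YP=-1.539
U=np.array([np.cos(YP),np.sin(YP)])   # level x (towards post)
FOOT=POST-.260*U
def tilted(a): # tool down, tool x towards the foot, dipping by a
    r=R.from_euler('z',YP+np.pi)*R.from_euler('y',a)*R.from_euler('x',np.pi); return np.roll(r.as_quat(),1)
E
python3 - <<'E'
from h import *
Q=tilted(.04); t=POST-.0725*U
print("x axis",R.from_quat(np.roll(Q,-1)).as_matrix()[:,0].round(3), FOOT)
bot.move_pose([*t,.14],Q); bot.move_linear([*t,.075]); s=bot.state(); print(s["position"]-[*t,.075],s["force"])
hit=bot.move_linear([*t,.037],max_speed=.03,max_force=5); s=bot.state()
print(hit,s["position"]-[*t,.037],s["force"],s["time_s"])
C=cam("scene"); save(C,"seat",(320,170,500,310),4)
E
```

```text
x axis [-0.032  0.999 -0.04 ] [0.54683435 0.04766858]
[0.0004682  0.00046966 0.00018873] [ 1.02322345 -0.08180584 -2.86682395]
False [ 2.12125895e-04 -4.48915931e-05  2.23218775e-04] [ 0.31731858 -0.24510707 -2.44185449] 14.6667
```

View pics/seat.png

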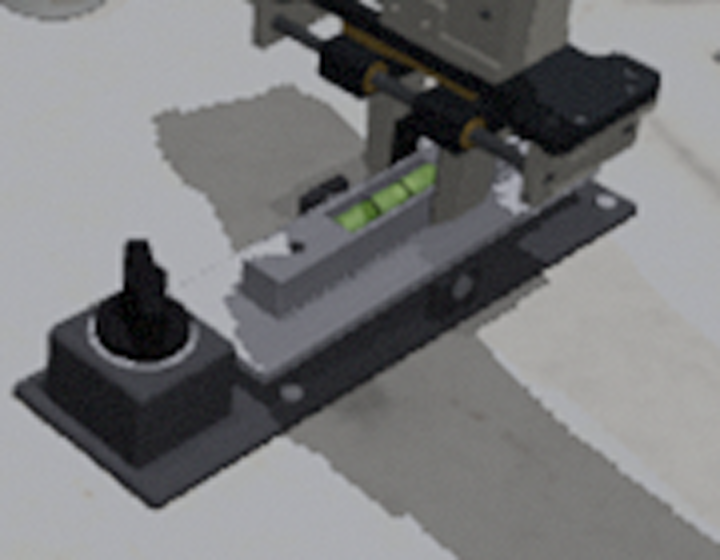

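The level is lying on the plate with no force stop on the way down, so the eye is round the post. I'll touch down, release, back off and look at the bubble.

```bash
python3 - <<'E'
from h import *
Q=tilted(.04); t=POST-.0725*U
hit=bot.move_linear([*t,.034],max_speed=.02,max_force=3); s=bot.state(); print(hit,s["position"],s["force"])
bot.gripper_to(.038); s=bot.state(); print(s["grip_width"],s["force"],s["finger_force"])
bot.move_linear([*t,.10],max_speed=.08)
v=POST-.05*U; bot.move_linear([*v,.12],ori=tilted(0)); bot.pause(1.8)
C=cam("wrist"); np.savez("wb.npz",im=C[0],K=C[1],R=C[2],c=C[3])
vc=proj(C,[*(POST-.103*U),.056]); print(vc,proj(C,[*POST,.045]),bot.state()["time_s"])
a,b=int(vc[0]),int(vc[1]); save(C,"bub",(a-100,b-110,a+100,b+110),2.7)
E
```

```text
True [ 0.55336799 -0.13999732  0.03581902] [-1.73343211  0.33854198  6.91077221]
0.03802715918287973 [ 0.02281634 -0.0639095   0.55138212] 0.0
[326.38866823 171.54538151] [326.03978146 311.47348479] 18.5667
```

View pics/bub.png

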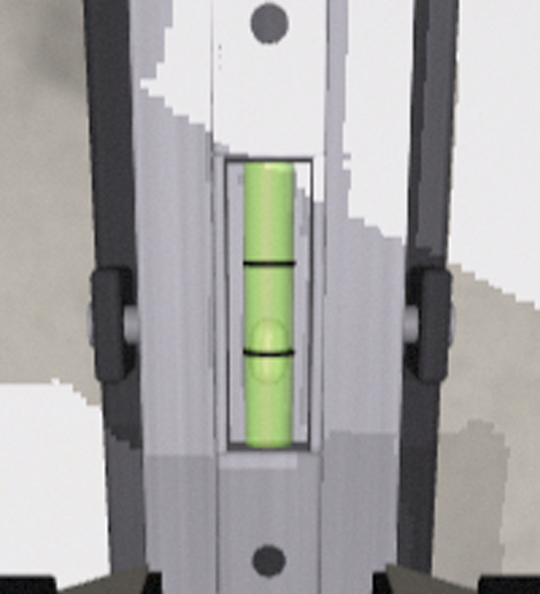

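The lines are at crop rows 263 and 352 and the bubble is at rows 318–383. That puts it at +10 mm, towards the eye, so the foot needs about −0.83 rad.

```bash
cat >> h.py <<'E'
def bubble(C,verbose=False):
    """bubble position (m) from a wrist view with the level x down the picture"""
    vc=proj(C,[*(POST-.103*U),.056]); c0=int(round(vc[0])); r0=int(vc[1])
    im=C[0][r0-32:r0+33].astype(float)
    g=im[:,:,1]-im[:,:,2]; col=int(round((g[:,c0-20:c0+20].clip(0)**2).sum(0)@np.arange(c0-20,c0+20)/(g[:,c0-20:c0+20].clip(0)**2).sum()))
    p=im[:,col-2:col+3,:].mean(1); side=im[:,[col-8,col-7,col+7,col+8],:].mean(1); e=im[:,[col-6,col+6],1].mean(1)
    if verbose: print(col,r0,np.c_[np.arange(65),p.round(),g[:,col-2:col+3].mean(1).round(),e.round()].astype(int).tolist())
    return p
def see(): 
    v=POST-.05*U; bot.move_pose([*v,.12],tilted(0)); bot.pause(.3); return cam("wrist")
E
python3 - <<'E'
from h import *
d=np.load("wb.npz"); bubble([d[k] for k in("im","K","R","c")],True)
F=np.array([.547,.047]); y=2.58
bot.move_pose([*F,.12],down(y)); bot.move_linear([*F,.067],max_speed=.08,max_force=8); s=bot.state(); print(s["position"],s["force"])
bot.gripper_to(0); s=bot.state(); print("grip",s["grip_width"],s["finger_force"],s["force"],s["ft_torque"])
for k in range(1,6):
    bot.move_pose([*F,.067],down(y-.83*k/5)); s=bot.state(); print(s["force"].round(1),s["ft_torque"].round(2),s["grip_width"].round(4))
bot.gripper_to(.04); bot.move_linear([*F,.12]); 
C=see(); np.savez("wb2.npz",im=C[0],K=C[1],R=C[2],c=C[3])
vc=proj(C,[*(POST-.103*U),.056]); a,b=map(int,vc); save(C,"bub2",(a-100,b-110,a+100,b+110),2.7); print(bot.state()["time_s"])
E
```

```text
325 171 [[0, 187, 207, 139, 68, 194], [1, 188, 207, 140, 67, 194], [2, 187, 207, 139, 68, 194], [3, 187, 208, 140, 68, 194], [4, 188, 208, 141, 67, 194], [5, 188, 208, 140, 68, 196], [6, 187, 207, 140, 67, 194], [7, 187, 207, 140, 67, 196], [8, 187, 208, 140, 68, 193], [9, 188, 208, 140, 67, 196], [10, 188, 208, 141, 68, 196], [11, 188, 208, 141, 67, 195], [12, 186, 208, 140, 68, 193], [13, 188, 208, 140, 68, 194], [14, 188, 209, 142, 67, 194], [15, 188, 208, 140, 68, 196], [16, 188, 209, 140, 68, 196], [17, 187, 208, 139, 68, 196], [18, 140, 155, 104, 51, 144], [19, 40, 42, 34, 8, 27], [20, 80, 86, 63, 23, 76], [21, 154, 171, 116, 55, 160], [22, 188, 209, 140, 69, 195], [23, 188, 207, 139, 69, 194], [24, 188, 208, 139, 69, 194], [25, 187, 207, 140, 68, 198], [26, 187, 207, 139, 68, 196], [27, 188, 208, 140, 68, 195], [28, 188, 208, 140, 68, 192], [29, 188, 208, 138, 70, 196], [30, 186, 208, 137, 70, 194], [31, 186, 208, 138, 70, 194], [32, 186, 208, 137, 71, 194], [33, 187, 208, 139, 69, 192], [34, 186, 208, 137, 70, 193], [35, 186, 208, 138, 69, 194], [36, 186, 208, 138, 69, 194], 
[... 454 characters left out ...]
 113, 125, 84, 41, 68], [53, 26, 25, 27, -2, 46], [54, 150, 166, 109, 57, 142], [55, 200, 220, 145, 75, 186], [56, 201, 221, 147, 75, 186], [57, 201, 221, 147, 74, 186], [58, 200, 220, 145, 76, 184], [59, 197, 218, 142, 76, 186], [60, 192, 214, 138, 77, 182], [61, 187, 210, 134, 76, 183], [62, 180, 205, 127, 77, 194], [63, 174, 197, 122, 75, 192], [64, 177, 201, 127, 74, 193]]
[0.54727779 0.04703657 0.06712611] [ 0.39748275 -0.81602694  0.34627494]
grip 0.011917098752178956 29.98729169368744 [-0.10530079 -0.27927823  2.23414244] [-0.06356893  0.1178101   0.02916172]Traceback (most recent call last):
  File "<stdin>", line 7, in <module>
AttributeError: 'float' object has no attribute 'round'
```

```bash
python3 - <<'E'
from h import *
F=np.array([.547,.047]); y=2.58
for k in range(2,6):
    bot.move_pose([*F,.067],down(y-.82*k/5)); s=bot.state(); print(s["force"].round(1),s["ft_torque"].round(2),s["grip_width"])
bot.gripper_to(.04); bot.move_linear([*F,.12]); 
C=see(); bot.pause(.6); C=cam("wrist"); np.savez("wb2.npz",im=C[0],K=C[1],R=C[2],c=C[3])
vc=proj(C,[*(POST-.103*U),.056]); a,b=map(int,vc); save(C,"bub2",(a-100,b-110,a+100,b+110),2.7); print(bot.state()["time_s"])
E
```

```text
[0.2 0.3 3.9] [ 0.14 -0.04 -0.12] 0.011430863867520045
[1.4 1.1 4.4] [ 0.17 -0.13 -0.08] 0.011536498668386982
[0.9 0.6 4.4] [ 0.32 -0.26 -0.11] 0.011912629550734565
[2.8 2.2 4.6] [ 0.32 -0.49 -0.1 ] 0.012155745752463473
25.0833
```

View pics/bub2.png

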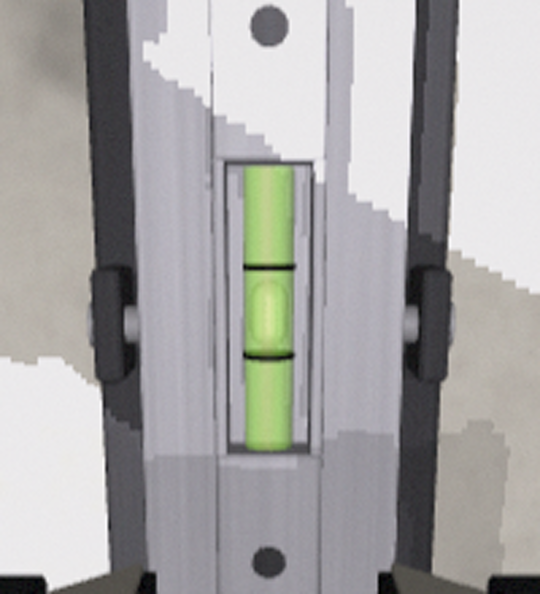

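The bubble (rows 277–350) sits midway between the lines (267 and 355), so it is centred. Now I'll close the fingers and press on the solid top between the vial and the eye.

```bash
python3 - <<'E'
from h import *
t=POST-.056*U; Q=tilted(0)
bot.gripper_to(0); bot.move_pose([*t,.10],Q); bot.move_linear([*t,.062],max_speed=.08); f0=bot.state()["force"][2]
hit=bot.move_linear([*t,.045],max_speed=.015,max_force=12); s=bot.state(); print(hit,s["position"],s["force"],f0)
bot.pause(1.5); s=bot.state(); f=s["force"][2]-f0; print(s["position"],f)
z=s["position"][2]
for i in range(12):
    if f>11: break
    z-=.0005; bot.move_linear([*s["position"][:2],z],max_speed=.01); bot.pause(.2); f=bot.state()["force"][2]-f0
    print(i,z,f)
bot.pause(1.8); s=bot.state(); print(s["position"],s["force"],s["time_s"])
C=cam("wrist"); np.savez("wb3.npz",im=C[0],K=C[1],R=C[2],c=C[3])
print(proj(C,[*(POST-.103*U),.056]))
im=C[0][60:330,200:440,::-1]; cv2.imwrite("pics/press.png",cv2.resize(im,None,fx=2.2,fy=2.2,interpolation=cv2.INTER_CUBIC))
E
```

```text
True [ 0.5537238  -0.15642305  0.05598692] [-2.04311395  0.96338803  8.67173144] 0.8678550684382861
[ 0.55367828 -0.15640372  0.05596939] 6.478544745479501
0 0.05546938861413975 5.373307688844556
1 0.05496938861413975 9.589414534177747
2 0.054469388614139747 12.013189014760579
[ 0.55379976 -0.15649809  0.05579614] [-4.28360261  0.41141062 12.82605521] 32.0167
[326.24900411 194.97915457]
```

View pics/press.png

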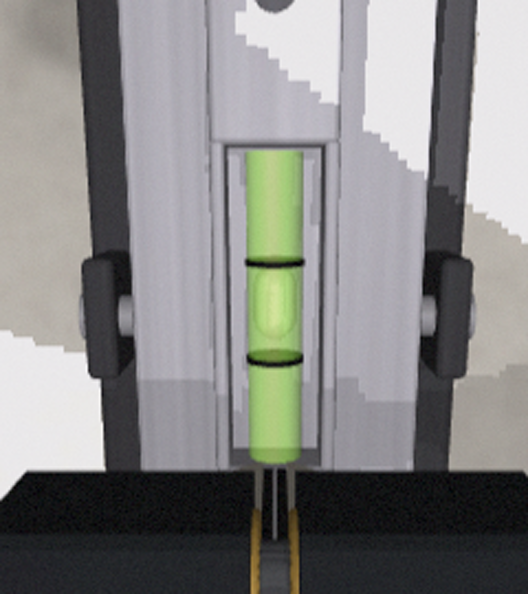

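The bubble (rows 268–340) is within about 1.5 mm of the middle of the lines (262 and 359), and the push is steady at about 12 N.

```bash
python3 -c "
from rig import bot
print(bot.state()['force'],bot.state()['time_s']); print(bot.job_done())"
```

```text
[-4.00700023  1.34584714 12.45328235] 32.0667
the job is handed in; nothing more can be done
None
```

The job is handed in at 32 s of the 67 s allowed: the level hangs on the post, the foot is turned, the bubble is about 1.5 mm from centre, and the arm is pressing down with about 12 N; the hand-in call gave no verdict.

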